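# Find the unlatched cover of the bench service duct and push it open

### The arm

A 6-joint arm with a two-finger parallel gripper is mounted at the origin on the work surface. World frame = base frame: x ahead of the robot, y to its left, z up, the work surface at z = 0. Lengths are in m, angles in rad, forces in N, time in s.
With the tool pointing down it reaches from about 0.35 to 0.975 m from the base axis. Payload 4.9 kg.
Tool frame: the origin (TCP) lies at the very end of the fingers, on their centre line; the grasp point (between the pads) lies 19 mm behind it; y points along the fingers, z is the direction in which the jaws open and shut, and the axes are right-handed (so a half turn about y gives the same grasp; the last joint's range is limited). The gripper opens to 85 mm and grips with 20 to 120 N. Pads are 22 mm wide; open, the fingers measure 114 mm over their backs; the gripper's body (76 mm by 85 mm) begins 54 mm behind the grasp point. The pads swing forward as they close: fully open they stand 13 mm farther back than shut.
Start: joints at [0.99, 0.053, 1.613, -0, 1.476, -0.119], TCP at [0.278, 0.56, 0.231] pointing down, gripper open.
Joint ranges: [-3.01, 3.01], [-1.01, 2.22], [0.06, 2.58], [-1.02, 4.17], [0.09, 2.62], [-3.14, 3.14]. Speed limits (rad/s): [2.57, 2.57, 3.14, 3.14, 3.14, 3.14].

### API

Orientations are given as a rotation vector (axis times angle).
In Python, from station import monitor, viewer, ticket gives the robot as it stands.
- The arm moves only by the tool servo_tool, never from a script. Its argument "commands" is one flat list of numbers, 7 for each row, row after row: the turn, a rotation vector about the tool's x, y, z in rad, then the shift along the tool's x, y, z in cm, then the opening, from 0 (shut) to 1 (fully open). In form: [rx, ry, rz, dx, dy, dz, claw, rx, ry, rz, dx, dy, dz, claw, ...]. A call has 1 to 20 rows; each row shifts and turns the pose as measured when the row begins, along the tool's axes as they then stand; what a row does not reach is not made up. A row lasts 1/10 s, in which the tool goes at most 50 mm and 8.59 degrees, less where a joint would pass 70% of its speed; a pose out of reach is approached as far as the arm can. A call is refused whole if a number of a shift passes 5 or a number of a turn 0.15, either way. A call with a gripper value outside its range is refused whole. The fingers move at their own pace and stop on an object; "grip_force" is the grip in N (left out, the last holds). Time passes only in rows, so rows that do not move let the fingers close. It gives the time, the measured TCP pose, the force and the opening at its end, in the units of the state.
- monitor.get_obs(): the state, without advancing time (a new reading comes with each control period).
- viewer.get_image(name): name is "scene" or "side" or "wrist"; returns a dict with "frame" (384x512x3 uint8, red, green, blue), "depth" (384x512 float32, m along the optical axis (not along the pixel's ray), 0 where there is no reading), "camera_matrix" (3x3 intrinsics, pixels), "cam_to_world" (4x4, takes a point from camera to world coordinates). Camera axes: x right, y down, z forward; pixel columns grow to the right and rows downward; lengths in m; the calibration is good to about 2 mm. A picture is of the moment at which its call begins.
- ticket.finish_job(): hands the job in, once; it reports no verdict.
The state is a dict: "t": time; "q": joint angles; "dq": joint speeds; "effort": joint torques, N m; "tool_pos": TCP position; "tool_rot": TCP orientation; "contact_force": force on the tool from outside, world axes, zero at the start; "wrist_torque": the same for the moment, N m; "opening": finger opening in m.
Only numpy, scipy, OpenCV 4.12 (cv2) and the standard library are available. Lean on these libraries where they do the work, as an engineer would, in place of code of your own. Each camera call takes 0.05 s, during which the arm holds its last target.

### The job

The stop valves inside the bench duct have to be reached: one of its four identical covers has been left unlatched and rocks when its ribbed far end is pressed, the others are locked and must not be forced. Press the covers with the fingertips to find that one, tip it up by its ribbed end, then push its raised edge over, away from you, until the cover stands fully open. Leave the bottles and the other lab things standing where they are, and finish with the hand clear.

Things in the scene. Friction and masses are not known exactly. Their poses are not given: they have to be found in the camera images.
- duct: Fixed pale grey metal duct on the bench, 175 mm deep (its x), 600 mm long (its y), flat hollow top 100 mm up. Origin on the bench under the covers' common pivot line; x across the duct, away from the robot; y along it, to the robot's left. Four identical covers lie flush in the top at y = +187, +81, -81, -187 mm (cover 1 to 4). 60 mm lands in the middle and at both ends bear small vessels.
- cover_1 (a joint): Tilt (rad) of this 130 (duct x) x 100 x 10 mm plate about its pivot axis: along duct y at duct x = 0, 95 mm up (mid thickness); 70 mm of it lie nearer the robot, 60 mm beyond. 0 shut and flush; grows as the far end sinks and the near end rises; 1.65 just past upright, on its stop. Stiff friction pivot: stays at any tilt. Latched, it gives under 0.05. Which one is unlatched cannot be seen.
- press_1 (a point): Where cover 1 is pressed: on its top face, middle of the dark ribbed strip at the far end, 45 mm beyond the pivot axis, 15 mm from the far edge; moves with the cover. If unlatched, 2 to 3 N here tip it; the duct below is free for 60 mm. (Pressing the top of the near end of a shut cover never moves it: it sits on the frame.)
- edge_1 (a point): Middle of the top edge of cover 1 at the end nearer the robot (the end with the steel lock disc), 70 mm from the pivot axis. It rises when the far end is pressed; pushed from the robot's side, away from the robot, it swings the cover over to upright. Moves with the cover.
- cover_2 (a joint): Tilt (rad) of this 130 (duct x) x 100 x 10 mm plate about its pivot axis: along duct y at duct x = 0, 95 mm up (mid thickness); 70 mm of it lie nearer the robot, 60 mm beyond. 0 shut and flush; grows as the far end sinks and the near end rises; 1.65 just past upright, on its stop. Stiff friction pivot: stays at any tilt. Latched, it gives under 0.05. Which one is unlatched cannot be seen.
- press_2 (a point): Where cover 2 is pressed: on its top face, middle of the dark ribbed strip at the far end, 45 mm beyond the pivot axis, 15 mm from the far edge; moves with the cover. If unlatched, 2 to 3 N here tip it; the duct below is free for 60 mm. (Pressing the top of the near end of a shut cover never moves it: it sits on the frame.)
- edge_2 (a point): Middle of the top edge of cover 2 at the end nearer the robot (the end with the steel lock disc), 70 mm from the pivot axis. It rises when the far end is pressed; pushed from the robot's side, away from the robot, it swings the cover over to upright. Moves with the cover.
- cover_3 (a joint): Tilt (rad) of this 130 (duct x) x 100 x 10 mm plate about its pivot axis: along duct y at duct x = 0, 95 mm up (mid thickness); 70 mm of it lie nearer the robot, 60 mm beyond. 0 shut and flush; grows as the far end sinks and the near end rises; 1.65 just past upright, on its stop. Stiff friction pivot: stays at any tilt. Latched, it gives under 0.05. Which one is unlatched cannot be seen.
- press_3 (a point): Where cover 3 is pressed: on its top face, middle of the dark ribbed strip at the far end, 45 mm beyond the pivot axis, 15 mm from the far edge; moves with the cover. If unlatched, 2 to 3 N here tip it; the duct below is free for 60 mm. (Pressing the top of the near end of a shut cover never moves it: it sits on the frame.)
- edge_3 (a point): Middle of the top edge of cover 3 at the end nearer the robot (the end with the steel lock disc), 70 mm from the pivot axis. It rises when the far end is pressed; pushed from the robot's side, away from the robot, it swings the cover over to upright. Moves with the cover.
- cover_4 (a joint): Tilt (rad) of this 130 (duct x) x 100 x 10 mm plate about its pivot axis: along duct y at duct x = 0, 95 mm up (mid thickness); 70 mm of it lie nearer the robot, 60 mm beyond. 0 shut and flush; grows as the far end sinks and the near end rises; 1.65 just past upright, on its stop. Stiff friction pivot: stays at any tilt. Latched, it gives under 0.05. Which one is unlatched cannot be seen.
- press_4 (a point): Where cover 4 is pressed: on its top face, middle of the dark ribbed strip at the far end, 45 mm beyond the pivot axis, 15 mm from the far edge; moves with the cover. If unlatched, 2 to 3 N here tip it; the duct below is free for 60 mm. (Pressing the top of the near end of a shut cover never moves it: it sits on the frame.)
- edge_4 (a point): Middle of the top edge of cover 4 at the end nearer the robot (the end with the steel lock disc), 70 mm from the pivot axis. It rises when the far end is pressed; pushed from the robot's side, away from the robot, it swings the cover over to upright. Moves with the cover.
- dropper_mid (a point): Small amber bottle, 34 mm across, 62 mm high, on the land between covers 2 and 3; leave it. Point at its centre.
- specimen_mid (a point): Small clear jar with white cap, 38 mm across, 48 mm high, on the left end of the duct; leave it. Point at its centre.
- beaker_mid (a point): Small glass beaker, 42 mm across, 55 mm high, on the right end of the duct; leave it. Point at its centre.
- washbottle_mid (a point): White squeeze bottle with red top and spout, 68 mm across, 185 mm high, on the bench right of the duct; leave it. Point on its axis 70 mm up.
- rack_mid (a point): Blue tube rack with capped tubes, 70 x 200 x 108 mm high, on the bench beyond the duct; leave it. Point 50 mm up.
- reagent_mid (a point): Amber reagent bottle, 72 mm across, 150 mm high, on the bench beyond the duct; leave it. Point at its centre.
- petri_mid (a point): Stack of three petri dishes, 90 mm across, 43 mm high, on the bench left of the duct; leave it. Point at its centre.
- slidebox_mid (a point): Green slide box 100 x 85 x 34 mm, on the bench right of the robot; leave it. Point at its centre.

How it is judged:
By the outcome, as a careful person would: the job done as asked, in the order asked, and still so for the second after the job is handed in, with the robot touching nothing.
It also fails if it takes over 64 s, if anything falls off the work surface, if the arm or the gripper's body presses on something with over 40 N, if the wrist force passes 120 N, or if a joint passes its speed limit or range.

## Working session

There is one attempt and no reset: what is moved stays moved. The work goes in short steps, Python scripts to look and compute and a tool call to move; the robot and the scene stay as the last step left them, time stands still between calls to the robot, and variables do not carry over. Pictures are saved under pics/ and viewed, and the job is handed in when it is done.

Besides the shell and the picture viewer there is one more tool, called after "Emit:" in YAML: its name, and indented under it one key for each argument. servo_tool: Moves the arm, as the interface text tells. Its arguments: {"type":"object","properties":{"commands":{"type":"array","items":{"type":"number"}},"grip_force":{"type":"number"}},"required":["commands"]}

```bash
mkdir -p pics; ls
python3 - <<'E'
from station import monitor, viewer
import cv2,numpy as np
print(monitor.get_obs())
for n in ["scene","side"]:
    d=viewer.get_image(n); cv2.imwrite(f"pics/{n}0.png",d["frame"][:,:,::-1]); np.savez(f"{n}0.npz",**d)
    print(n,d["camera_matrix"],d["cam_to_world"])
E
```

```text
pics
{'t': 0.0, 'q': array([ 9.89994766e-01,  5.33744936e-02,  1.61433426e+00, -7.20031046e-06,
        1.47597427e+00, -1.18984880e-01]), 'dq': array([-0.00056998, -0.00095151, -0.0015231 , -0.00036084, -0.00094005,
        0.00093699]), 'effort': array([ 7.98690598e-04, -3.93691099e+01, -3.70173061e+01, -5.14209637e-05,
        6.86397718e-03,  2.39679474e-05]), 'tool_pos': array([0.27812734, 0.55899782, 0.23002803]), 'tool_rot': array([-1.54226649,  0.36278485, -0.36166138]), 'contact_force': array([ 0.01534068, -0.20360909, -0.76310777]), 'wrist_torque': array([-0.00638209, -0.02928018,  0.02683723]), 'opening': 0.08581024255134691}
scene [[451.08146774   0.         250.24798394]
 [  0.         451.08146774 187.39450296]
 [  0.           0.           1.        ]] [[ 0.16505142  0.75892882 -0.62990878  1.56616992]
 [ 0.98613471 -0.13813266  0.09196582 -0.15193503]
 [-0.01721547 -0.636354   -0.77120504  1.34942439]
 [ 0.          0.          0.          1.        ]]
side [[435.91239469   0.         258.73365648]
 [  0.         435.91239469 191.76238654]
 [  0.           0.           1.        ]] [[ 0.99790587 -0.04623719  0.0452327   0.50675251]
 [-0.06341555 -0.56160623  0.82497085 -1.1620606 ]
 [-0.01274137 -0.82611171 -0.56336231  0.88618712]
 [ 0.          0.          0.          1.        ]]
```

View pics/scene0.png

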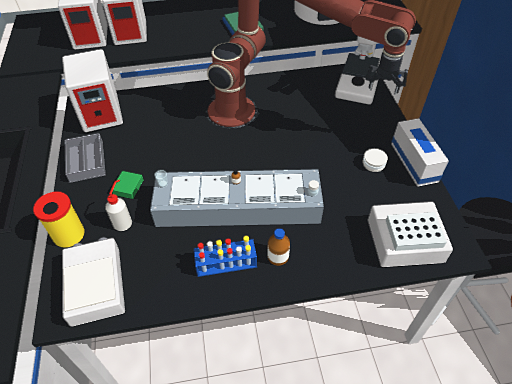

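View pics/side0.png

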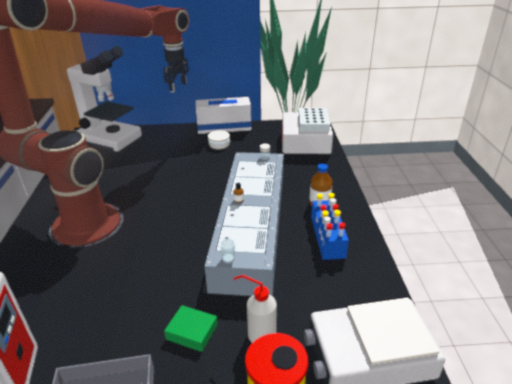

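```bash
cat > h.py <<'E'
import numpy as np,cv2
def cloud(d):
    K=d["camera_matrix"];T=d["cam_to_world"];z=d["depth"]
    v,u=np.mgrid[:z.shape[0],:z.shape[1]]
    p=np.stack([(u-K[0,2])/K[0,0]*z,(v-K[1,2])/K[1,1]*z,z,np.ones_like(z)],-1)@T.T
    p[z==0]=np.nan
    return p[...,:3]
def proj(d,p):
    K=d["camera_matrix"];T=np.linalg.inv(d["cam_to_world"])
    c=np.atleast_2d(p)@T[:3,:3].T+T[:3,3]; c=c@K.T
    return c[:,:2]/c[:,2:]
E
python3 - <<'E'
from h import *
for n in ["scene","side"]:
    d=dict(np.load(n+"0.npz")); p=cloud(d)
    m=(p[...,2]>.092)&(p[...,2]<.108)&(p[...,0]>.3)&(p[...,0]<.9)&(abs(p[...,1])<.5)
    m=m.astype(np.uint8); nn,l,s,c=cv2.connectedComponentsWithStats(m)
    i=1+np.argmax(s[1:,4]); q=p[l==i]
    print(n,s[i],q[:,2].mean()); r=cv2.minAreaRect(q[:,:2].astype(np.float32)); print(r,cv2.boxPoints(r))
    f=cv2.resize(d["frame"][:,:,::-1],None,fx=1,fy=1)
    x,y,w,h=s[i][:4]; x-=20;y-=40;w+=60;h+=60
    f=f[max(y,0):y+h,max(x,0):x+w]; k=min(800/f.shape[1],600/f.shape[0]); cv2.imwrite(f"pics/{n}_z.png",cv2.resize(f,None,fx=k,fy=k,interpolation=2)); print(x,y,k)
E
```

```text
scene [ 151  169  173   43 6031] 0.09931121757288564
((0.5440685153007507, -0.05103802680969238), (0.6016570925712585, 0.18624930083751678), 81.51167297363281) [[ 0.40755928 -0.33482537]
 [ 0.5917684  -0.36231723]
 [ 0.68057775  0.23274931]
 [ 0.49636865  0.26024118]]
131 129 3.4334763948497855
side [ 205  152   78  120 6190] 0.09989900485061412
((0.5400358438491821, -0.05170050263404846), (0.6067391633987427, 0.17614229023456573), 81.14210510253906) [[ 0.40630093 -0.3378903 ]
 [ 0.5803424  -0.36501345]
 [ 0.6737708   0.23448929]
 [ 0.49972928  0.26161245]]
185 112 3.3333333333333335
```

Run:
```python
from h import *
th=np.deg2rad(-8.65); c=np.array([.5415,-.0513])
ex=np.array([np.cos(th),np.sin(th)]); ey=np.array([-ex[1],ex[0]])
ims=[]
for n in ["side","scene"]:
    d=dict(np.load(n+"0.npz"))
    # rectified: 1px = 1mm, cols = along -y (right), rows = -x (far at top)
    H,W=240,700
    v,u=np.mgrid[:H,:W]; a=(120-v)/1000; b=(350-u)/1000
    P=np.concatenate([c+a[...,None]*ex+b[...,None]*ey,np.full((H,W,1),.1)],-1)
    uv=proj(d,P.reshape(-1,3)).reshape(H,W,2).astype(np.float32)
    o=cv2.remap(d["frame"][:,:,::-1].copy(),uv[...,0],uv[...,1],1)
    for t in range(0,H,20): cv2.line(o,(0,t),(6 if t%100!=20 else 14,t),(0,0,255))
    ims.append(o)
cv2.imwrite("pics/rect.png",np.vstack(ims))
```

```text
(no output)
```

View pics/rect.png

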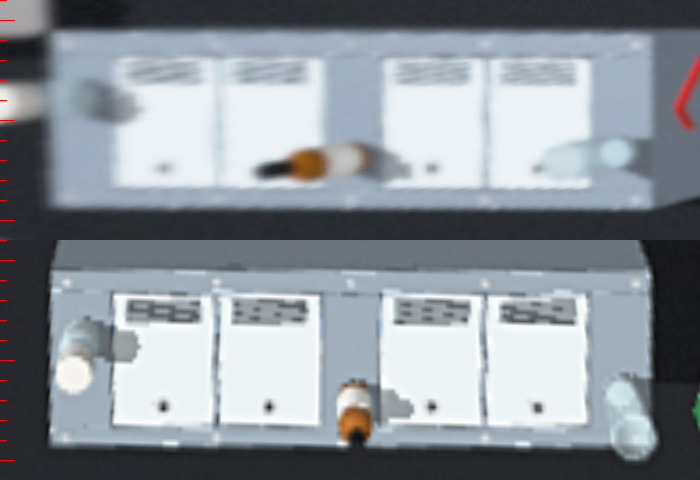

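View pics/side_z.png

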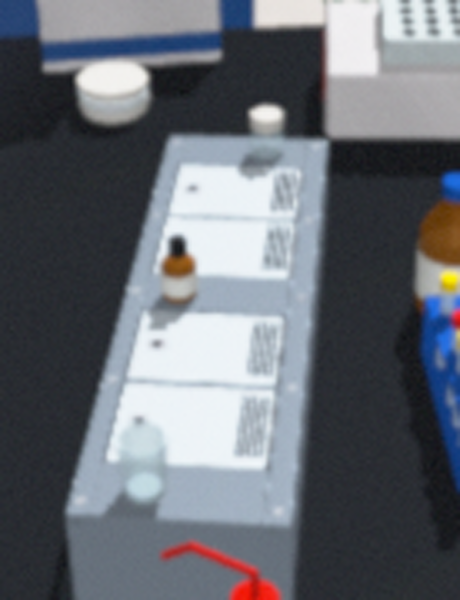

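```bash
cat >> h.py <<'E'
from scipy.spatial.transform import Rotation as R
from station import monitor
th=np.deg2rad(-8.65)
ex=np.array([np.cos(th),np.sin(th),0]); ey=np.array([-ex[1],ex[0],0])
O=np.array([.5415,-.0513,0])+.0035*ex-.001*ey
def W(x,y,z): return O+x*ex+y*ey+np.array([0,0,z])
def D(p): p=np.asarray(p)-O; return np.array([p@ex,p@ey,p[2]])
def st():
    s=monitor.get_obs(); r=R.from_rotvec(s["tool_rot"]); M=r.as_matrix()
    print("t %.2f"%s["t"],"duct mm",np.round(D(s["tool_pos"])*1e3,1),"F",np.round(s["contact_force"],1),"op",round(s["opening"],4))
    return s,r,M
def tgt(x,y,z,jaw=None):
    s,r,M=st(); d=M.T@(W(x,y,z)-s["tool_pos"]); print("tool shift cm",np.round(d*100,2))
    if jaw is not None:
        Rz=np.array(jaw,float); yy=np.array([0,0,-1.]); xx=np.cross(yy,Rz); N=np.stack([xx,yy,Rz],1)
        print("turn",np.round((r.inv()*R.from_matrix(N)).as_rotvec(),3))
E
python3 - <<'E'
from h import *
s,r,M=st(); print(M.round(3)); print("duct axes in tool: ex",(M.T@ex).round(3),"ey",(M.T@ey).round(3))
for j in (ey,-ey,ex,-ex): tgt(.045,.187,.2,j)
for n in ["scene","side"]:
    d=dict(np.load(n+"0.npz")); p=cloud(d); q=(p-O); q=np.stack([q@ex,q@ey,p[...,2]],-1)
    m=(q[...,2]>.115)&(q[...,0]>-.09)&(q[...,0]<.08)&(abs(q[...,1])<.31)&(q[...,2]<.2)
    for a,b in ((-.31,-.2),(-.1,.1),(.2,.31)):
        k=q[m&(q[...,1]>a)&(q[...,1]<b)]; print(n,len(k), k.min(0).round(3) if len(k) else 0,k.max(0).round(3) if len(k) else 0)
E
```

```text
t 0.10 duct mm [-355.7  564.8  230.2] F [ 0.3 -0.1  0.1] op 0.0853
[[ 0.895 -0.001  0.446]
 [-0.446 -0.002  0.895]
 [-0.    -1.    -0.002]]
duct axes in tool: ex [ 0.952 -0.001  0.306] ey [-0.306 -0.002  0.952]
t 0.10 duct mm [-355.7  564.8  230.2] F [ 0.3 -0.1  0.1] op 0.0853
tool shift cm [ 49.7    3.05 -23.71]
turn [ 0.002 -0.311 -0.001]
t 0.10 duct mm [-355.7  564.8  230.2] F [ 0.3 -0.1  0.1] op 0.0853
tool shift cm [ 49.7    3.05 -23.71]
turn [1.000e-03 2.831e+00 3.000e-03]
t 0.10 duct mm [-355.7  564.8  230.2] F [ 0.3 -0.1  0.1] op 0.0853
tool shift cm [ 49.7    3.05 -23.71]
turn [2.00e-03 1.26e+00 1.00e-03]
t 0.10 duct mm [-355.7  564.8  230.2] F [ 0.3 -0.1  0.1] op 0.0853
tool shift cm [ 49.7    3.05 -23.71]
turn [ 1.000e-03 -1.882e+00 -2.000e-03]
scene 155 [-0.054 -0.287  0.115] [-0.008 -0.247  0.159]
scene 103 [-0.05  -0.019  0.116] [-0.018  0.014  0.165]
scene 123 [0.002 0.252 0.115] [0.044 0.288 0.156]
side 293 [-0.055 -0.292  0.115] [-0.016 -0.249  0.158]
side 149 [-0.057 -0.025  0.115] [-0.025  0.007  0.165]
side 114 [0.004 0.246 0.116] [0.037 0.282 0.151]
```

Emit:
servo_tool:
  commands: [0,-0.104,0,0,0,0,0,0,-0.104,0,0,0,0,0,0,-0.104,0,0,0,0,0,0,0,0,3,0.4,-2.8,0,0,0,0,3,0.4,-2.8,0,0,0,0,3,0.4,-2.8,0,0,0,0,3,0.4,-2.8,0,0,0,0,3,0.4,-2.8,0,0,0,0,3,0.4,-2.8,0,0,0,0,3,0.4,-2.8,0,0,0,0,3,0.4,-2.8,0,0,0,0,3,0.4,-2.8,0,0,0,0,3,0.4,-2.8,0,0,0,0,3,0.4,-2.8,0,0,0,0,3,0.4,-2.8,0,0,0,0,0,0,0,0]
  grip_force: 20

```text
t: 1.7
tool_pos: [0.596, 0.1609, 0.1708]
tool_rot: [-1.577, 0.112, -0.094]
contact_force: [-1.0, 0.4, -0.6]
opening: 0.0005
```

Run:
```python
from h import *
tgt(.045,.187,.11,ey)
```

```text
t 1.70 duct mm [ 18.5 219.  170.8] F [-1.   0.4 -0.6] op 0.0005
tool shift cm [ 2.65  6.09 -3.19]
turn [ 0.01   0.02  -0.011]
```

Emit:
servo_tool:
  commands: [0.01,0.02,-0.01,1.3,2,-1.6,0,0,0,0,1.3,2,-1.6,0,0,0,0,0,2,0,0,0,0,0,0,0,0,0]

```text
t: 2.1
tool_pos: [0.6167, 0.1248, 0.1081]
tool_rot: [-1.566, 0.122, -0.119]
contact_force: [-0.7, 1.0, -0.4]
opening: 0.0002
```

Run:
```python
from h import *
tgt(.045,.187,.10,ey)
from station import viewer
d=viewer.get_image("wrist"); cv2.imwrite("pics/w1.png",d["frame"][:,:,::-1])
d=viewer.get_image("side"); cv2.imwrite("pics/s1.png",cv2.resize(d["frame"][90:300,150:400,::-1],None,fx=2.8,fy=2.8))
```

```text
t 2.10 duct mm [ 44.3 186.4 108.1] F [-0.7  1.  -0.4] op 0.0002
tool shift cm [0.07 0.81 0.06]
turn [-0.002 -0.003 -0.002]
```

View pics/w1.png

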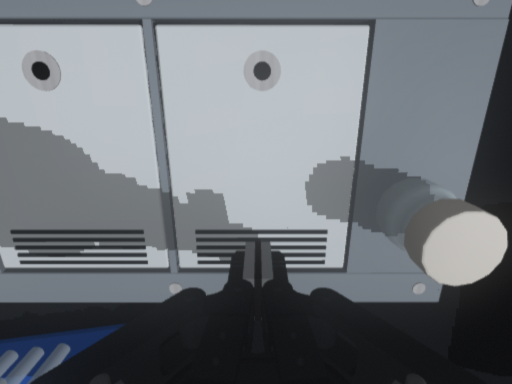

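View pics/s1.png

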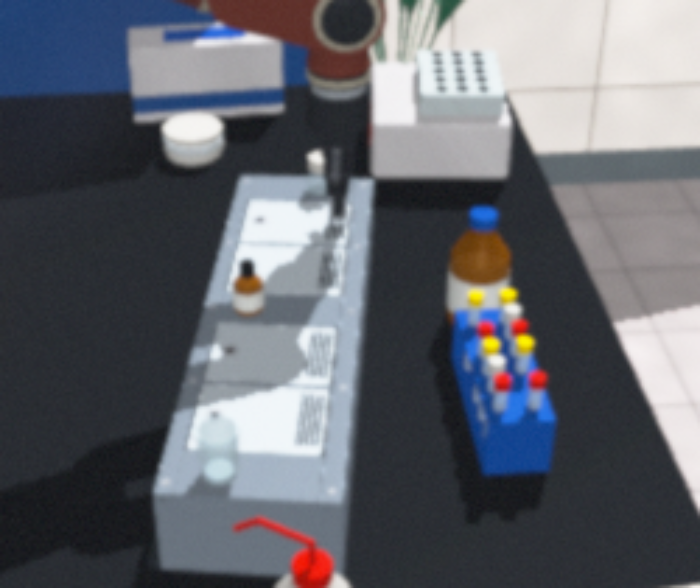

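Emit:
servo_tool:
  commands: [0,0,0,0,0.4,0,0,0,0,0,0,0.2,0,0,0,0,0,0,0.2,0,0,0,0,0,0,0.2,0,0]

```text
t: 2.6
tool_pos: [0.6208, 0.1277, 0.1063]
tool_rot: [-1.563, 0.109, -0.126]
contact_force: [0.6, -0.1, 0.4]
opening: 0.0001
```

Emit:
servo_tool:
  commands: [0,0,0,0,0.2,0,0,0,0,0,0,0.2,0,0]

```text
t: 2.8
tool_pos: [0.6212, 0.128, 0.1028]
tool_rot: [-1.563, 0.108, -0.127]
contact_force: [-0.1, 0.8, -0.2]
opening: 0.0001
```

Emit:
servo_tool:
  commands: [0,0,0,0,0.2,0,0,0,0,0,0,0.2,0,0]

```text
t: 3.0
tool_pos: [0.6214, 0.128, 0.0996]
tool_rot: [-1.563, 0.108, -0.127]
contact_force: [-5.8, -0.7, 11.7]
opening: -0.0002
```

Emit:
servo_tool:
  commands: [0,0,0,0,0.15,0,0,0,0,0,0,0.15,0,0]

```text
t: 3.2
tool_pos: [0.6214, 0.128, 0.0996]
tool_rot: [-1.564, 0.109, -0.126]
contact_force: [-4.7, 0.9, 7.7]
opening: 0.0
```

Emit:
servo_tool:
  commands: [0,0,0,0,-0.5,0,0,0,0,0,-0.8,0,0,0,0,0,0,0,0.2,0,0,0,0,0,0,0.2,0,0,0,0,0,0,0.2,0,0]

```text
t: 3.7
tool_pos: [0.613, 0.1293, 0.0996]
tool_rot: [-1.563, 0.109, -0.126]
contact_force: [-5.3, -0.8, 12.8]
opening: 0.0004
```

Emit:
servo_tool:
  commands: [0,0,0,0,0.15,0,0,0,0,0,0,0.15,0,0]

```text
t: 3.9
tool_pos: [0.613, 0.1293, 0.0997]
tool_rot: [-1.564, 0.11, -0.125]
contact_force: [-4.1, -1.3, 8.6]
opening: 0.0002
```

Emit:
servo_tool:
  commands: [0,0,0,0,0.15,0,0,0,0,0,0,0.15,0,0]

```text
t: 4.1
tool_pos: [0.613, 0.1293, 0.0997]
tool_rot: [-1.565, 0.111, -0.123]
contact_force: [-4.0, -0.2, 9.1]
opening: -0.0
```

Run:
```python
from h import *
tgt(.042,.081,.11,ey)
```

```text
t 4.10 duct mm [ 40.1 190.3  99.7] F [-4.  -0.2  9.1] op -0.0
tool shift cm [  0.18  -1.07 -10.93]
turn [-0.004  0.002  0.008]
```

Emit:
servo_tool:
  commands: [0,0,0,0,-1.5,0,0,0,0,0,0,0,-3.6,0,0,0,0,0.1,0,-3.6,0,0,0,0,0,0,-3.6,0,0,0,0,0,0,0,0]

```text
t: 4.6
tool_pos: [0.5989, 0.0201, 0.1175]
tool_rot: [-1.565, 0.105, -0.124]
contact_force: [-0.3, 0.5, -0.5]
opening: -0.0004
```

Run:
```python
from h import *
tgt(.042,.081,.102,ey)
```

```text
t 4.60 duct mm [ 42.5  80.2 117.5] F [-0.3  0.5 -0.5] op -0.0004
tool shift cm [-0.07  1.55  0.07]
turn [-0.004  0.006  0.012]
```

Emit:
servo_tool:
  commands: [0,0.006,0.01,0,1.2,0,0,0,0,0,0,0.2,0,0,0,0,0,0,0.2,0,0,0,0,0,0,0.2,0,0]

```text
t: 5.0
tool_pos: [0.5997, 0.0212, 0.0996]
tool_rot: [-1.564, 0.117, -0.12]
contact_force: [-6.0, -3.1, 13.1]
opening: 0.0001
```

Emit:
servo_tool:
  commands: [0,0,0,0,0.15,0,0,0,0,0,0,0.15,0,0]

```text
t: 5.2
tool_pos: [0.5998, 0.0212, 0.0996]
tool_rot: [-1.568, 0.117, -0.116]
contact_force: [-4.0, -2.2, 7.9]
opening: -0.0001
```

Emit:
servo_tool:
  commands: [0,0,0,0,0.15,0,0,0,0,0,0,0.15,0,0]

```text
t: 5.4
tool_pos: [0.6002, 0.0214, 0.0996]
tool_rot: [-1.572, 0.115, -0.114]
contact_force: [-4.7, -2.2, 8.4]
opening: 0.0002
```

Emit:
servo_tool:
  commands: [0,0,0,0,-1.8,0,0,0,0,0,0,0,-4,0,0,0,0,0,0,-4,0,0,0,0,0,0,-4,0,0,0,0,0,0,-4,0,0,0,0,0,0,0,0]

```text
t: 6.0
tool_pos: [0.5789, -0.136, 0.1192]
tool_rot: [-1.572, 0.104, -0.105]
contact_force: [0.8, -0.0, -0.2]
opening: 0.0
```

Run:
```python
from h import *
tgt(.043,-.081,.102,ey)
```

```text
t 6.00 duct mm [ 46.2 -77.1 119.2] F [ 0.8 -0.  -0.2] op 0.0
tool shift cm [-0.33  1.72 -0.38]
turn [0.004 0.018 0.001]
```

Emit:
servo_tool:
  commands: [0.004,0.018,0,-0.35,0.7,-0.4,0,0,0,0,0,0.7,0,0,0,0,0,0,0.2,0,0,0,0,0,0,0.2,0,0,0,0,0,0,0.2,0,0]

```text
t: 6.5
tool_pos: [0.5751, -0.1368, 0.0995]
tool_rot: [-1.569, 0.117, -0.115]
contact_force: [-8.5, -2.2, 17.3]
opening: -0.0001
```

Emit:
servo_tool:
  commands: [0,0,0,0,0.15,0,0,0,0,0,0,0.15,0,0]

```text
t: 6.7
tool_pos: [0.5757, -0.1366, 0.0996]
tool_rot: [-1.573, 0.115, -0.112]
contact_force: [-3.8, -1.9, 7.0]
opening: -0.0001
```

Emit:
servo_tool:
  commands: [0,0,0,0,0.15,0,0,0,0,0,0,0.15,0,0]

```text
t: 6.9
tool_pos: [0.5761, -0.1365, 0.0996]
tool_rot: [-1.576, 0.113, -0.109]
contact_force: [-4.1, -2.1, 7.3]
opening: -0.0
```

Emit:
servo_tool:
  commands: [0,0,0,0,-1.8,0,0,0,0,0,0,0,-3.5,0,0,0,0,0,0,-3.5,0,0,0,0,0,0,-3.5,0,0,0,0,0,0,0,0]

```text
t: 7.4
tool_pos: [0.5633, -0.2379, 0.1193]
tool_rot: [-1.577, 0.104, -0.102]
contact_force: [0.4, 0.2, -0.6]
opening: -0.0
```

Run:
```python
from h import *
tgt(.043,-.187,.102,ey)
```

```text
t 7.40 duct mm [  46.1 -180.2  119.3] F [ 0.4  0.2 -0.6] op -0.0
tool shift cm [-0.33  1.73 -0.66]
turn [ 0.009  0.02  -0.001]
```

Emit:
servo_tool:
  commands: [0.009,0.02,0,-0.35,0.7,-0.6,0,0,0,0,0,0.7,0,0,0,0,0,0,0.2,0,0,0,0,0,0,0.2,0,0,0,0,0,0,0.2,0,0]

```text
t: 7.9
tool_pos: [0.5594, -0.2405, 0.0971]
tool_rot: [-1.566, 0.118, -0.115]
contact_force: [-0.5, -1.4, 3.0]
opening: 0.0001
```

Emit:
servo_tool:
  commands: [0,0,0,0,0.15,0,0,0,0,0,0,0.15,0,0]

```text
t: 8.1
tool_pos: [0.5598, -0.2404, 0.0948]
tool_rot: [-1.568, 0.117, -0.115]
contact_force: [-1.9, -0.7, 2.6]
opening: 0.0001
```

Emit:
servo_tool:
  commands: [0,0,0,0,0.15,0,0,0,0,0,0,0.15,0,0]

```text
t: 8.3
tool_pos: [0.56, -0.2403, 0.0922]
tool_rot: [-1.568, 0.116, -0.115]
contact_force: [-1.5, -1.2, 2.8]
opening: -0.0001
```

Emit:
servo_tool:
  commands: [0,0,0,0,0.4,0,0,0,0,0,0,0.4,0,0,0,0,0,0,0.4,0,0,0,0,0,0,0.4,0,0,0,0,0,0,0.4,0,0]

```text
t: 8.8
tool_pos: [0.5609, -0.2399, 0.0712]
tool_rot: [-1.567, 0.114, -0.117]
contact_force: [0.4, 0.5, 2.1]
opening: 0.0002
```

Run:
```python
from h import *
tgt(.043,-.187,.102,ey)
from station import viewer
d=viewer.get_image("side"); cv2.imwrite("pics/s2.png",cv2.resize(d["frame"][90:300,150:400,::-1],None,fx=2.8,fy=2.8))
```

```text
t 8.80 duct mm [  44.  -182.5   71.2] F [0.4 0.5 2.1] op 0.0002
tool shift cm [-0.1  -3.08 -0.44]
turn [-0.001  0.004  0.001]
```

View pics/s2.png

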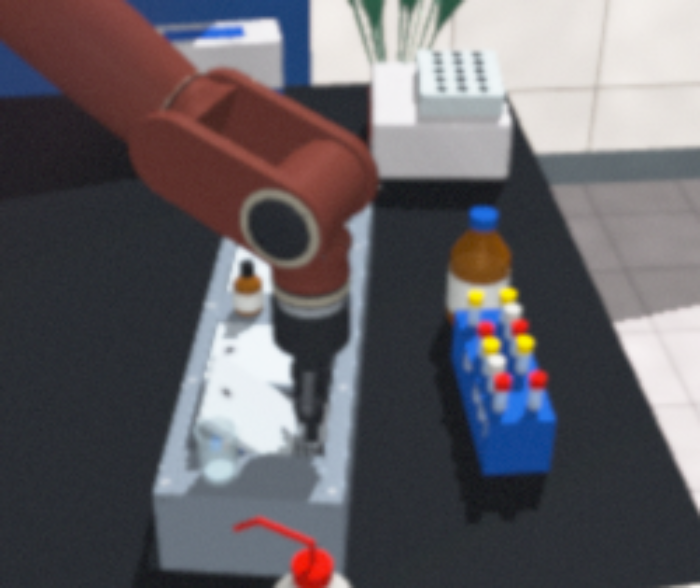

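Emit:
servo_tool:
  commands: [0,0,0,0,-3.5,0,0,0,0,0,0,-3.5,-0.2,0,0,0,0,0,-3.5,-0.2,0,0,0,0,-1,-3,0,0,0,0,0,-4,0,0,0,0,0,0,-4,0,0,0,0,0,0,-4,0,0,0,0,0,0,0,0,0,0]

```text
t: 9.65
tool_pos: [0.4244, -0.2214, 0.2019]
tool_rot: [-1.559, 0.123, -0.105]
contact_force: [0.2, 0.3, -0.7]
opening: -0.0001
```

Run:
```python
from h import *
tgt(-.088,-.187,.118,ey)
from station import viewer
d=viewer.get_image("side"); cv2.imwrite("pics/s3.png",cv2.resize(d["frame"][90:300,150:400,::-1],None,fx=2.8,fy=2.8))
p=cloud(d);q=(p-O); q=np.stack([q@ex,q@ey,p[...,2]],-1)
m=(abs(q[...,1]+.187)<.045)&(q[...,2]>.05)&(q[...,2]<.16)&(abs(q[...,0])<.08)
k=q[m]
for a in np.arange(-.08,.07,.01):
    z=k[(k[:,0]>=a)&(k[:,0]<a+.01),2]; print(round(a*1e3),len(z),np.round(np.median(z)*1e3,1) if len(z) else None)
```

```text
t 9.65 duct mm [ -93.7 -184.8  201.9] F [ 0.2  0.3 -0.7] op -0.0001
tool shift cm [ 0.67  8.38 -0.29]
turn [-0.008  0.005 -0.012]
-80 54 99.5
-70 0 None
-60 64 140.8
-50 87 135.6
-40 70 127.4
-30 75 118.9
-20 90 111.0
-10 88 103.4
0 86 95.1
10 79 87.4
20 67 79.6
30 59 72.2
40 35 65.8
50 0 None
60 74 99.8
70 78 100.0
```

View pics/s3.png

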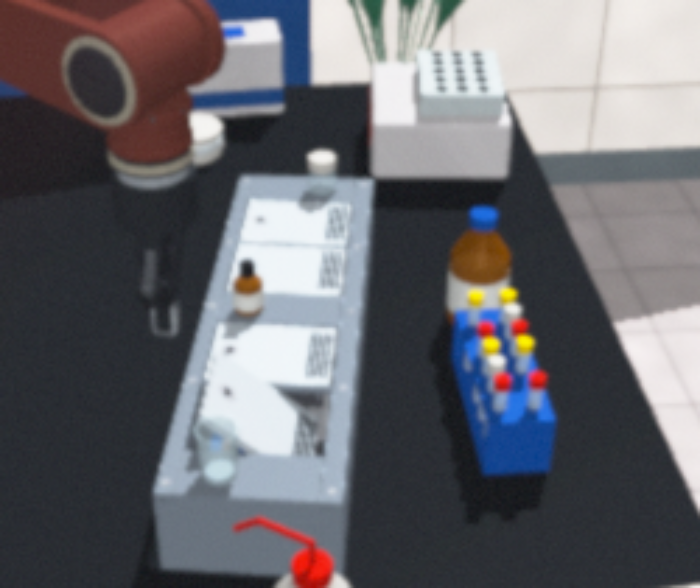

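Emit:
servo_tool:
  commands: [0,0,-0.012,0.3,2.6,0,0,0,0,0,0,2.6,0,0,0,0,0,0,2.4,0,0,0,0,0,0,0,0,0]

```text
t: 10.1
tool_pos: [0.4324, -0.2229, 0.1249]
tool_rot: [-1.562, 0.108, -0.12]
contact_force: [-0.1, -0.2, -0.1]
opening: -0.0001
```

Run:
```python
from h import *
tgt(-.013,-.187,.13,ey)
```

```text
t 10.10 duct mm [ -85.5 -185.1  124.9] F [-0.1 -0.2 -0.1] op -0.0001
tool shift cm [ 7.25 -0.46 -0.23]
turn [-0.006  0.006  0.007]
```

Emit:
servo_tool:
  commands: [0,0,0,0.8,0,0,0,0,0,0,0.8,0,0,0,0,0,0,0.8,0,0,0,0,0,0,0.8,0,0,0]

```text
t: 10.5
tool_pos: [0.4512, -0.2258, 0.1305]
tool_rot: [-1.555, 0.148, -0.075]
contact_force: [-36.5, 10.3, 30.6]
opening: -0.0001
```

Emit:
servo_tool:
  commands: [0,0,0,0.8,-0.1,0,0,0,0,0,0.8,-0.1,0,0,0,0,0,0.8,-0.1,0,0]

```text
t: 10.8
tool_pos: [0.475, -0.2311, 0.1399]
tool_rot: [-1.558, 0.155, -0.068]
contact_force: [-2.4, 0.1, 1.3]
opening: -0.0003
```

Run:
```python
from h import *
tgt(-.013,-.187,.13,ey)
```

```text
t 10.80 duct mm [ -42.2 -186.7  139.9] F [-2.4  0.1  1.3] op -0.0003
tool shift cm [ 2.97  0.83 -0.06]
turn [-0.006  0.009 -0.056]
```

```bash
cat > look.py <<'E'
import sys
from h import *
from station import viewer
tgt(-.013,-.187,.13,ey)
d=viewer.get_image("side"); cv2.imwrite("pics/%s.png"%sys.argv[1],cv2.resize(d["frame"][130:300,180:380,::-1],None,fx=3.5,fy=3.5))
p=cloud(d);q=(p-O); q=np.stack([q@ex,q@ey,p[...,2]],-1)
m=(abs(q[...,1]+.187)<.045)&(q[...,2]>.04)&(q[...,2]<.18)&(abs(q[...,0])<.08)
k=q[m]
for a in np.arange(-.08,.07,.01):
    z=k[(k[:,0]>=a)&(k[:,0]<a+.01),2]; print(round(a*1e3),len(z),np.round(np.percentile(z,[10,50,90])*1e3,1) if len(z) else None)
E
python3 look.py s4
```

```text
t 10.80 duct mm [ -42.2 -186.7  139.9] F [-2.4  0.1  1.3] op -0.0003
tool shift cm [ 2.97  0.83 -0.06]
turn [-0.006  0.009 -0.056]
-80 51 [ 95.4  99.7 101.4]
-70 0 None
-60 6 [145.7 151.5 159.7]
-50 26 [142.3 159.1 168.9]
-40 32 [145.7 159.2 168.6]
-30 69 [158.9 161.1 163.6]
-20 121 [135.9 148.1 159.5]
-10 118 [106.1 117.8 129.2]
0 100 [77.9 89.7 99.8]
10 59 [51.  61.7 71.5]
20 5 [41.6 44.  47.5]
30 0 None
40 0 None
50 0 None
60 73 [ 98.1 100.  102.2]
70 80 [ 98.  100.1 102. ]
```

View pics/s4.png

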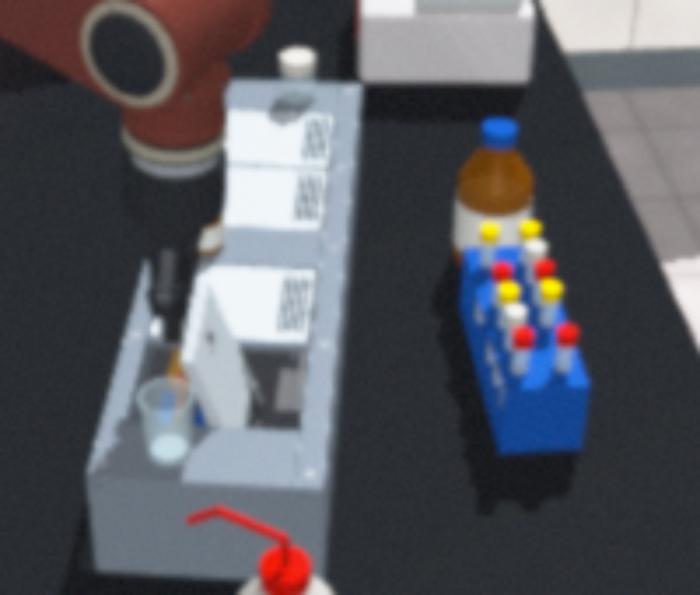

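Emit:
servo_tool:
  commands: [0,0,-0.05,0,0,0,0,0,0,0,0.8,0,0,0,0,0,0,0.8,0,0,0]

```text
t: 11.15
tool_pos: [0.4957, -0.2345, 0.1421]
tool_rot: [-1.564, 0.11, -0.112]
contact_force: [0.1, 0.4, 1.3]
opening: -0.0001
```

Emit:
servo_tool:
  commands: [0,0,0,0.5,0,0,0,0,0,0,0.5,0,0,0]

```text
t: 11.35
tool_pos: [0.5023, -0.2356, 0.1423]
tool_rot: [-1.562, 0.123, -0.098]
contact_force: [-36.4, 5.2, 20.5]
opening: 0.0002
```

```bash
python3 look.py s5
```

```text
t 11.35 duct mm [ -14.5 -187.   142.3] F [-36.4   5.2  20.5] op 0.0002
tool shift cm [ 0.17  1.23 -0.  ]
turn [-0.005  0.011 -0.016]
-80 53 [ 94.6  99.4 101.2]
-70 0 None
-60 0 None
-50 0 None
-40 0 None
-30 12 [145.2 155.4 166.4]
-20 30 [144.1 162.5 170.9]
-10 52 [ 60.9 163.7 167.7]
0 125 [ 86.6 161.5 165.2]
10 0 None
20 0 None
30 0 None
40 0 None
50 0 None
60 76 [ 98.5  99.9 101.5]
70 78 [ 98.3 100.  102.1]
```

Emit:
servo_tool:
  commands: [0,0,0,0.1,0,0,0,0,0,0,0.1,0,0,0]

```text
t: 11.6
tool_pos: [0.5017, -0.2354, 0.1426]
tool_rot: [-1.56, 0.132, -0.087]
contact_force: [-7.1, 1.0, 3.7]
opening: 0.0
```

Emit:
servo_tool:
  commands: [0,0,0,-1.5,0,0,0,0,0,0,-3,0,0,0,0,0,0,-3,-1,0,0,0,0,0,-2,-4,0,0,0,0,0,-1,-4,0,0,0,0,0,0,0,0,0]

```text
t: 12.2
tool_pos: [0.4013, -0.2216, 0.2368]
tool_rot: [-1.558, 0.131, -0.086]
contact_force: [1.0, -0.7, 0.4]
opening: -0.0
```

```bash
python3 look.py s6
python3 - <<'E'
from h import *
from station import viewer
d=viewer.get_image("scene"); cv2.imwrite("pics/c6.png",cv2.resize(d["frame"][120:300,60:400,::-1],None,fx=2.3,fy=2.3))
for d in (d,viewer.get_image("side")):
    p=cloud(d);q=(p-O); q=np.stack([q@ex,q@ey,p[...,2]],-1)
    k=q[(abs(q[...,1]+.187)<.04)&(q[...,2]>.105)&(q[...,2]<.17)&(q[...,0]>-.03)&(q[...,0]<.06)]
    print(len(k))
    for z0 in np.arange(.105,.17,.01):
        s=k[(k[:,2]>=z0)&(k[:,2]<z0+.01),0]
        if len(s): print(round(z0*1e3),len(s),(np.percentile(s,[10,50,90])*1e3).round(1))
E
```

```text
t 12.20 duct mm [-116.5 -188.5  236.8] F [ 1.  -0.7  0.4] op -0.0
tool shift cm [10.66 10.38 -0.07]
turn [-0.007  0.013 -0.029]
-80 54 [ 94.3  99.4 101.6]
-70 0 None
-60 0 None
-50 0 None
-40 0 None
-30 0 None
-20 10 [140.1 147.6 148.4]
-10 30 [ 60.  162.6 166. ]
0 127 [ 85.1 157.4 165.6]
10 0 None
20 0 None
30 0 None
40 0 None
50 0 None
60 77 [ 98.1  99.5 101.4]
70 76 [ 98.1  99.8 102.2]
278
105 41 [3.7 5.3 8.2]
115 31 [2.9 6.3 9.8]
125 43 [5.6 7.4 9.9]
135 31 [ 5.7  7.8 10.8]
145 48 [ 5.3  9.6 11.5]
155 63 [ 0.8  6.7 11.2]
165 21 [ 3.6  8.  12.7]
117
105 7 [-8.4  3.2  3.9]
115 5 [3.9 4.1 4.6]
125 5 [4.7 5.  5.4]
135 9 [-10.6   6.    6.5]
145 19 [-19.5  -6.    6.8]
155 50 [-1.1  3.5  7.5]
165 22 [-0.7  2.7  7.1]
```

View pics/s6.png

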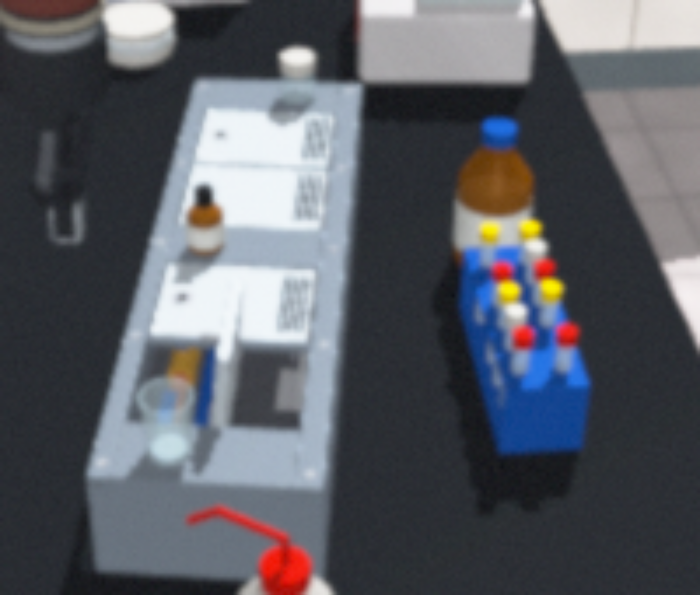

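View pics/c6.png

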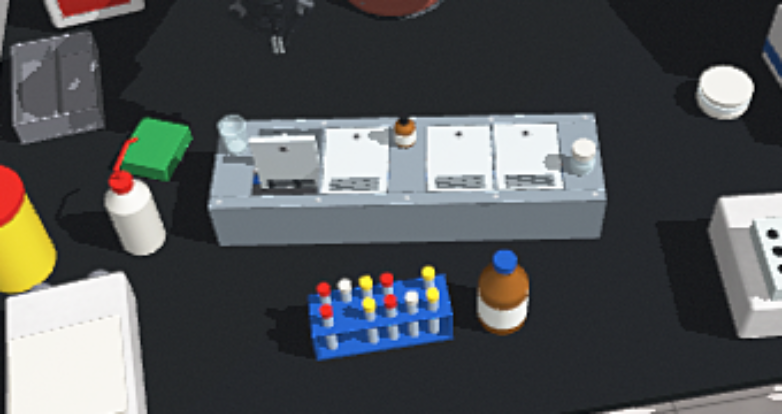

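The side view (s6) shows cover 4 standing upright at about px (225,380) with the bottles in place. The scene view (c6) agrees, and the hand is clear at about px (278,40). The cover's top face leans past vertical by about 0.08–0.1 rad, so it is on its stop.

```bash
python3 -c "
from station import ticket; print(ticket.finish_job())"
```

```text
the job is handed in; nothing more can be done
None
```

Cover 4, the rightmost one, was the unlatched cover. It now stands fully open, and I handed the job in at about 12 s with the hand clear.

- **Finding the cover:** I pressed the ribbed ends in order. Covers 1, 2 and 3 did not move under steady presses of about 7–9 N, with peaks of 12–17 N at contact. Cover 4 gave at about 3 N.
- **Opening it:** I tipped cover 4 to about 0.67 rad by its ribbed end. I then pushed its raised near edge over until the force rose to 36 N with the finger at about the position expected for the stop.
- **Finger slip:** Early in that push the fingertips slid up the underside, with about 37 N along x and 31 N along z. That is about 49 N in all on the fingertips and is below the 120 N wrist limit. The push then continued normally.
- **Last checks:** Depth from both cameras puts the cover about 0.08–0.1 rad past vertical, which agrees with 1.65 rad. Covers 1–3 look flush. The bottles and other lab things appear upright where they were, judged by eye from the images. The tool force read about zero, with the fingertips about 117 mm on the robot's side of the pivot line and 237 mm up. No check disagreed.

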